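Hook a stage return spring into its anchor plate and onto its stud

TASK

Fit the tension spring that lies on the grey cradle to the small breadboard: drop its hook through the slot in the aluminium anchor plate, then stretch the spring and put its wire eye over the headed stud at the other end, down below the head, so that the spring stays stretched between them by itself. Feel for the slot gently, without forcing the hook down on the plate or leaning hard on the stud, and do not stretch the spring much farther than the stud needs.

Things in the scene. Friction and masses are not known exactly. Their poses are not given: they have to be found in the camera images.
- base: Black breadboard section, 250 x 130 x 10 mm, fixed to the bench. Origin: centre of its underside; z up, x runs from the anchor plate (-x) to the stud (+x); the spring is fitted along x. The anchor plate is an aluminium bridge 60 mm (x) x 70 mm (y), 6 mm thick, 14 mm free below it. A hex key and a shaft collar lie on the board, below 21 mm above the bench.
- anchor_mid (a point): Nominal place of the slot, on the anchor plate's upper face (30 mm above the bench); axes as base. The plate is fixed, but was clamped 4 to 10 mm off this point along base y, to one side or the other: find the slot by eye or by feel; along x and in height the point is true. The slot is 7.5 mm wide in y and reaches along x from 4.5 mm on the -x side to 8.5 mm on the +x side of the point.
- stud_top (a point): Top of the fixed steel stud, 150 mm from anchor_mid along base x; axes as base. Conical-topped head 8.6 mm across, 4 mm high; below it a neck 6 mm across, 10 mm high, on the flat top of an aluminium block (14 mm below this point, level with the anchor plate). The block is 50 mm wide in y and reaches from 57.5 mm on the anchor's side of the stud to 27.5 mm beyond.
- hook_plug (a point): Centre of the spring's hook-end plug, a dark steel block 24 mm along the spring, 14 mm wide, 16 mm high, gripped from above across its width. x points along the spring to the eye, z up. The spring does not bend: plug, steel coil 13 mm across, plug, wire eye. Closed it is about 144 mm long; 60 to 100 g, centre of mass about 50 mm from here towards the eye.
- hook_low (a point): Lowest point of the hook's upright wire, 20.4 mm below hook_plug (12.4 mm below the plug's underside). The 4.4 mm wire comes straight down and turns at the bottom towards the eye (+x), its toe ending 6.2 mm from the wire's centre. Through the slot, the plug rests flat on the plate; pulled, the wire slides 6 mm along x to the slot's end and the toe catches under the plate.
- eye_plug (a point): Centre of the eye-end plug, 24 x 14 x 16 mm like the other, 96 mm from hook_plug with the spring closed; gripped the same way. With the hook in the slot this plug rests on the stud block's top. Axes as hook_plug.
- eye (a point): Centre of the wire eye, a flat level ring beyond the eye plug: inside 12.6 mm across, outside 21.4 mm, wire 4.4 mm thick; 24 mm from eye_plug and 5 mm lower than it (3 mm above the underside of the plugs). Axes as hook_plug.
- stretch (a joint): How far the spring is stretched, m: 0 closed, stop at 0.045. It pulls with about 2 N plus 0.3 N per mm. With the eye on the stud and the hook at its slot's end it reads about 0.020; to clear the stud's head the eye needs about 4 mm more. Beyond 0.034 the spring is spoilt.
There are look-alikes about, which are no part of the job. There is more than one size of the part that bears hook_plug; the job needs the middle-sized.

How it is judged:
By the outcome, as a careful person would: the job done as asked, in the order asked, and still so for the second after the job is handed in, with the robot touching nothing.
It also fails if it takes over 61 s, if anything falls off the work surface, if the arm or the gripper's body presses on something with over 40 N, if the wrist force passes 120 N, or if a joint passes its speed limit or range.

ROBOT

A 6-joint arm with a two-finger parallel gripper is mounted at the origin on the work surface. World frame = base frame: x ahead of the robot, y to its left, z up, the work surface at z = 0. Lengths are in mm, angles in degrees, forces in N, time in s.
With the tool pointing down it reaches from about 350 to 850 mm from the base axis. Payload 8.1 kg.
Tool frame: the origin (TCP) lies midway between the tips of the shut fingers; the grasp point (between the pads) lies 19 mm behind it; z points along the fingers, y is the line along which they close (so a half turn about z gives the same grasp; the last joint's range is limited). The gripper opens to 85 mm and grips with 20 to 120 N. Pads are 22 mm wide; open, the fingers measure 114 mm over their backs; the gripper's body (76 mm by 85 mm) begins 54 mm behind the grasp point. The pads swing forward as they close: fully open they stand 13 mm farther back than shut.
Start: joints at [67.643, 7.471, 85.268, -0, 87.261, -4.893], TCP at [180.04, 572.356, 231.292] pointing down, gripper open.
Joint ranges: [-169.43, 169.43], [-51.17, 129.36], [1.28, 143.12], [-76.62, 256.62], [0, 156.53], [-152.29, 152.29]. Speed limits (degrees/s): [136.94, 136.94, 159.86, 180, 180, 180].

INTERFACE

Orientations are given as [roll, pitch, yaw] about the fixed x, y, z axes, in that order (R = Rz(yaw) Ry(pitch) Rx(roll)).
In Python, from bench import r gives the robot as it stands.
- The arm moves only by the tool step_arm, never from a script. Its arguments are lists of equal length, an entry for each row: "delta_pos": the shift along the world's x, y, z in units of 200 mm (1.0 is 200 mm), a list of three; "spin": the turn about the world's z in units of 180 degrees (1.0 is 180 degrees). In form: {"delta_pos": [[dx, dy, dz], ...], "spin": [spin, ...]}. A call has 1 to 8 rows; each row shifts and turns the commanded pose from where the row before left it; what a row does not reach is not made up. A row lasts 1/8 s, in which the tool goes at most 62.5 mm and 10.7 degrees, less where a joint would pass 70% of its speed; a pose out of reach is approached as far as the arm can. A call with a number of a shift or a turn outside -1 to 1 is refused whole. A call with a gripper value outside its range is refused whole. "gripper" is the opening, from -1 (shut) to 1 (fully open), set as the call begins (left out, the last holds). The fingers move at their own pace and stop on an object; "squeeze" is the grip in N (left out, the last holds). Time passes only in rows, so rows that do not move let the fingers close. It gives the time, the measured TCP pose, the force, the opening and the grip force at its end, in the units of the state.
- r.sense(): the state, without advancing time (a new reading comes with each control period).
- r.snapshot(name): name is "side" or "top"; returns a dict with "pixels" (420x560x3 uint8, blue, green, red), "fx", "fy", "cx", "cy" (pixels), "dist_coeffs" ([k1, k2, p1, p2, k3] as OpenCV has them; the pictures are not rectified), "camera_from_world" (4x4, takes a point from world to camera coordinates). Camera axes: x right, y up, looking along -z (the intrinsics and any distortion apply to the point x, -y, -z); pixel columns grow to the right and rows downward; lengths in mm; the calibration is good to about 2 mm. A picture is of the moment at which its call begins. There is no depth.
- r.hand_in(): hands the job in; it is judged then, once.
The state is a dict: "time": time; "joint_pos": joint angles; "qd": joint speeds; "joint_efforts": joint torques, N m; "tool_pos": TCP position; "tcp_rot": TCP orientation; "ft_force": force on the tool from outside, world axes, zero at the start; "wrist_torque": the same for the moment, N m; "finger_gap": finger opening in mm; "grip_force": force on a finger pad.
Only numpy, scipy, OpenCV 4.12 (cv2) and the standard library are available. Lean on these libraries where they do the work, as an engineer would, in place of code of your own. Each camera call takes 0.05 s, during which the arm holds its last target. There are 200 camera calls.

## Working session

There is one attempt and no reset: what is moved stays moved. The work goes in short steps, Python scripts to look and compute and a tool call to move; the robot and the scene stay as the last step left them, time stands still between calls to the robot, and variables do not carry over. Pictures are saved under pics/ and viewed, at most 10 in all, crops included, and the job is handed in when it is done.

Besides the shell and the picture viewer there is one more tool, called as name([rows], argument=value, ...), one row to a line, values as JSON. step_arm: Moves the arm, as the interface text tells. Shifts and turns lie within -1 to 1; 1 stands for 200 mm of shift or 180 degrees of turn. Its arguments: {"type":"object","properties":{"delta_pos":{"type":"array","items":{"type":"array","items":{"type":"number","minimum":-1,"maximum":1}}},"spin":{"type":"array","items":{"type":"number","minimum":-1,"maximum":1}},"gripper":{"type":"number"},"squeeze":{"type":"number"}},"required":["delta_pos","spin"]}

```bash
ls; mkdir -p pics
cat > h.py <<'E'
import cv2, numpy as np
from bench import r
def snap(n):
    s=r.snapshot(n); s['K']=np.array([[s['fx'],0,s['cx']],[0,s['fy'],s['cy']],[0,0,1.]])
    s['T']=np.array(s['camera_from_world']); s['d']=np.array(s['dist_coeffs'],float); s['img']=np.array(s['pixels'],np.uint8); return s
def ray(s,uv):
    p=cv2.undistortPoints(np.array([[uv]],float),s['K'],s['d'])[0,0]
    R=s['T'][:3,:3];o=-R.T@s['T'][:3,3]
    return o,R.T@np.array([p[0],-p[1],-1.])
def onz(s,uv,z):
    o,d=ray(s,uv); return o+d*(z-o[2])/d[2]
def proj(s,P):
    P=np.atleast_2d(np.array(P,float)); c=P@s['T'][:3,:3].T+s['T'][:3,3]; c=c*[1,-1,-1]
    return cv2.projectPoints(c,np.zeros(3),np.zeros(3),s['K'],s['d'])[0][:,0]
E
python3 - <<'E'
from h import *
for n in('top','side'):
    s=snap(n); cv2.imwrite(f'pics/{n}0.png',s['img'])
    o,d=ray(s,(280,210)); print(n,o.round(),onz(s,(280,210),0).round(),s['fx'],s['d'])
print(r.sense())
E
```

```text
pics
top [326. -27. 949.] [470. -21.   0.] 455.22699618636585 [0.02390985 0.         0.         0.         0.        ]
side [ 301. -835.  754.] [469.  53.   0.] 463.4882114870466 [-0.14933591  0.          0.          0.          0.        ]
{'time': 0.1, 'joint_pos': array([ 6.76437030e+01,  7.51044638e+00,  8.53238292e+01,  4.71217963e-04,
        8.72607429e+01, -4.89285716e+00]), 'qd': array([-0.04899287, -0.23421648, -0.11122903, -0.02232133, -0.05571789,
       -0.03179492]), 'joint_efforts': array([ 2.77770268e-03, -5.70944667e+01, -5.01947272e+01,  1.07279773e-04,
        7.82333838e-03,  7.05536468e-05]), 'tool_pos': array([179.84375798, 571.89547615, 230.34524476]), 'tcp_rot': array([-1.79905368e+02, -8.57330332e-03,  1.62536530e+02]), 'ft_force': array([-1.40272744,  0.75141066,  0.28385743]), 'wrist_torque': array([ 0.0262374 ,  0.03659766, -0.01383241]), 'grip_force': 0.0, 'finger_gap': 85.40506487622226}
```

View pics/top0.png

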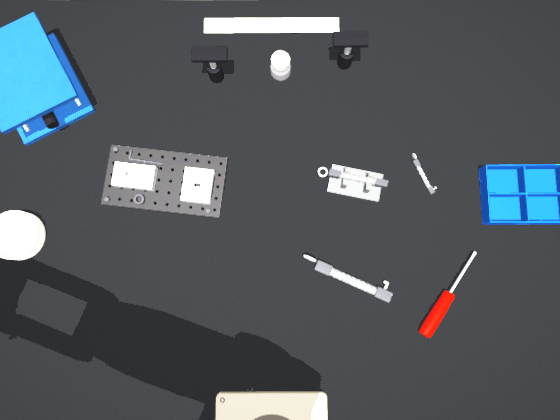

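View pics/side0.png

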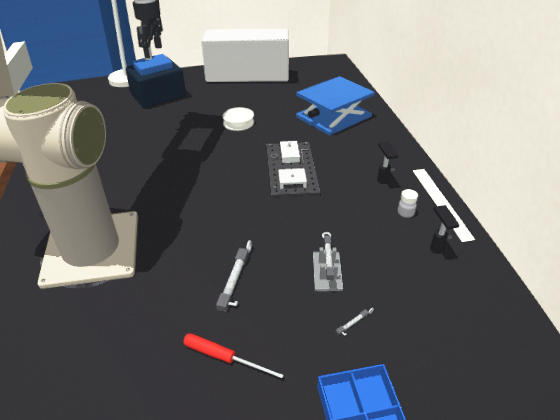

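The top view shows the board at about (165,180), with the stud block on the left at (133,175) and the anchor plate on the right at (197,185). The middle spring lies on the cradle at (355,180) with its eye at (323,172) and its hook end at (380,182). A larger spring (350,280) and a smaller one (425,175) are look-alikes. Next I'll zoom in.

Run:
```python
from h import *
t=cv2.imread('pics/top0.png');s=cv2.imread('pics/side0.png')
def c(i,u,v,w,h,W,H):return cv2.resize(i[v:v+h,u:u+w],(W,H),interpolation=cv2.INTER_CUBIC)
a=np.hstack([c(t,95,140,140,80,490,280),c(t,310,155,80,50,310,280)[:, :310]])
b=np.hstack([c(s,260,135,65,65,300,300),c(s,300,225,50,70,214,300),c(s,300,225,10,10,286,300)*0])
cv2.imwrite('pics/z0.png',np.vstack([a,b]))
```

```text
(no output)
```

View pics/z0.png

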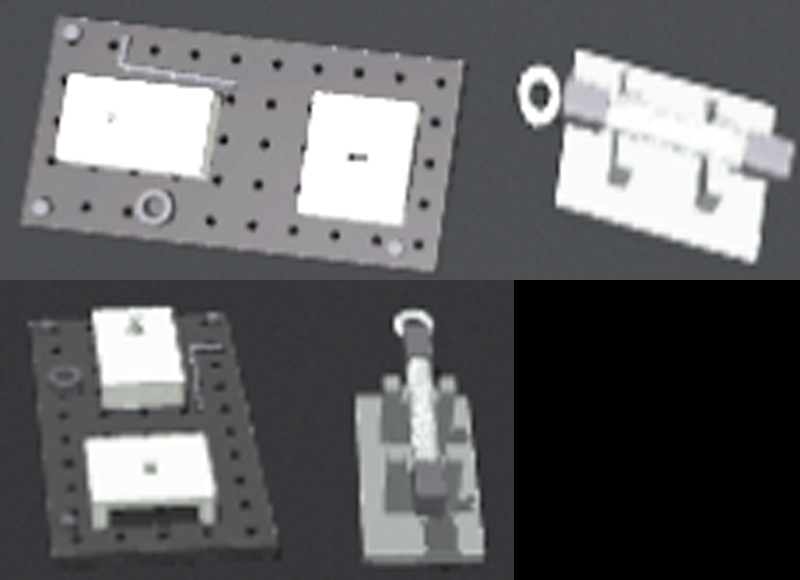

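Run:
```python
from h import *
t=dict(snap('top'));s=snap('side')
it=t['img'];g=cv2.cvtColor(it,cv2.COLOR_BGR2GRAY)
def inbox(m,u0,v0,u1,v1):
    o=np.zeros_like(m);o[v0:v1,u0:u1]=m[v0:v1,u0:u1];return o
print('bg,board,plug',it[250,200],it[200,170],it[174,336],it[184,381],it[185,210])
# board
m=inbox(((g>70)*255).astype(np.uint8),98,140,235,222)
cs=cv2.findContours(cv2.morphologyEx(m,cv2.MORPH_CLOSE,np.ones((7,7))),0,1)[0]
c=max(cs,key=cv2.contourArea)
P=np.array([onz(t,p[0],10)[:2] for p in c],np.float32)
print('board z10',cv2.minAreaRect(P))
# light blocks
m=inbox(((g>185)*255).astype(np.uint8),98,150,235,212)
for c in cv2.findContours(m,0,1)[0]:
    if cv2.contourArea(c)>200:
        P=np.array([onz(t,p[0],30)[:2] for p in c],np.float32);print('blk z30',cv2.minAreaRect(P),cv2.boundingRect(c))
def darkcent(img,u0,v0,u1,v1,ref):
    q=cv2.cvtColor(img,cv2.COLOR_BGR2GRAY)[v0:v1,u0:u1].astype(float);w=np.clip(ref-q,0,None)
    y,x=np.mgrid[v0:v1,u0:u1];return (w*x).sum()/w.sum(),(w*y).sum()/w.sum(),w.sum(),q.min()
a=darkcent(it,190,178,206,192,200);print('slot',a,onz(t,a[:2],30))
print(g[180:190,190:206])
print('stud area');print(g[169:180,120:134])
si=s['img'];gs=cv2.cvtColor(si,cv2.COLOR_BGR2GRAY)
print('side stud');print(gs[134:152,284:296]);print('side slot');print(gs[170:182,286:300])
```

```text
bg,board,plug [81 78 77] [152 146 151] [206 196 197] [205 198 197] [255 255 255]
board z10 ((533.5962524414062, 220.44908142089844), (291.2420349121094, 174.20718383789062), 89.82575988769531)
blk z30 ((518.6278076171875, 150.155517578125), (63.37422561645508, 75.47826385498047), 83.29896545410156) (180, 166, 35, 39)
blk z30 ((538.8270263671875, 280.49615478515625), (90.41939544677734, 53.81618118286133), 83.14315032958984) (111, 161, 46, 30)
slot (np.float64(196.37014925373134), np.float64(184.52388059701494), np.float64(670.0), np.float64(67.0)) [519.48402922 151.14019178  30.        ]
[[255 255 255 255 255 255 255 255 255 255 255 255 255 255 255 255]
 [255 255 255 255 255 255 255 255 255 255 255 255 255 255 255 255]
 [255 255 255 255 255 255 255 255 255 255 255 255 255 255 255 255]
 [255 255 255 255 243 234 243 253 253 252 255 255 255 255 255 255]
 [255 255 255 255 195  67 141 158 161 159 255 255 255 255 255 255]
 [255 255 255 255 180  80 142 150 149 148 255 255 255 255 255 255]
 [255 255 255 255 255 255 254 254 253 239 255 255 255 255 255 255]
 [255 255 255 255 255 255 255 255 25
[... 1773 characters left out ...]
2 252 252 252 252 252 252 252 252 252 252 252 252]
 [252 252 252 252 252 252 252 252 252 252 252 252 252 252]
 [252 252 252 252 252 253 252 252 252 252 252 252 252 252]
 [252 251 252 251 250 248 248 248 251 252 252 252 252 252]
 [252 252 252 252 249 227 221 224 250 252 252 252 252 252]
 [252 252 252 252 252 187 156 176 250 252 252 252 252 253]
 [252 253 253 253 253 190 161 166 249 252 252 252 252 252]
 [252 252 252 252 252 245 243 242 251 252 252 252 252 252]
 [252 252 252 252 252 252 252 252 252 252 252 252 252 252]
 [252 252 252 252 252 252 253 253 253 252 252 252 252 252]
 [252 252 253 252 252 252 252 252 252 252 252 252 252 252]
 [250 250 249 250 248 248 248 248 248 248 246 246 246 246]]
```

Run:
```python
from h import *
t=cv2.imread('pics/top0.png');s=cv2.imread('pics/side0.png')
g=cv2.cvtColor(t,cv2.COLOR_BGR2GRAY)
print(g[162:194,316:392:1][::1,::2]); 
for p in((331,174),(337,174),(330,172),(376,180),(382,183)): print(p,t[p[1],p[0]])
s=cv2.cvtColor(s,cv2.COLOR_BGR2GRAY);print(s[230:285,316:342:1])
```

```text
[[79 79 79 ... 79 78 80]
 [78 79 80 ... 80 79 79]
 [79 79 79 ... 80 80 79]
 ...
 [79 79 80 ... 80 78 80]
 [79 80 79 ... 79 80 81]
 [80 79 80 ... 78 80 79]]
(331, 174) [209 202 203]
(337, 174) [206 196 197]
(330, 172) [206 196 196]
(376, 180) [216 215 211]
(382, 183) [204 196 197]
[[ 55  55  53 ...  55  57  54]
 [ 56  56  55 ...  54  55  57]
 [ 56  55  55 ...  56  56  55]
 ...
 [179 178 178 ... 178 177 170]
 [178 179 178 ... 178 178 183]
 [178 177 177 ... 178 178 181]]
```

Run:
```python
from h import *
t=snap('top');s=snap('side')
it=t['img'];g=cv2.cvtColor(it,cv2.COLOR_BGR2GRAY);gs=cv2.cvtColor(s['img'],cv2.COLOR_BGR2GRAY)
def mask(m,b):
    o=np.zeros(m.shape,np.uint8);o[b[1]:b[3],b[0]:b[2]]=m[b[1]:b[3],b[0]:b[2]]*255;return o
m=cv2.morphologyEx(mask(g>110,(95,140,235,222)),cv2.MORPH_CLOSE,np.ones((5,5)))
c=max(cv2.findContours(m,0,1)[0],key=cv2.contourArea)
print('board',cv2.minAreaRect(np.array([onz(t,p[0],10)[:2] for p in c],np.float32)))
def tri(a,b):
    o1,d1=ray(t,a);o2,d2=ray(s,b);d1/=np.linalg.norm(d1);d2/=np.linalg.norm(d2)
    k=np.linalg.lstsq(np.c_[d1,-d2],o2-o1,rcond=None)[0];p,q=o1+k[0]*d1,o2+k[1]*d2
    return ((p+q)/2).round(1),np.linalg.norm(p-q).round(1)
print('stud top',onz(t,(126.3,173.),43),'side',onz(s,(289,143),43),tri((126.3,173.),(289,143)))
print('slot',onz(t,(196.7,184.5),30),'side',onz(s,(292,175.2),30))
b=it.astype(int);mm=mask((g>170)&(g<222)&(b[...,0]-b[...,1]>=5),(325,160,395,195))
n,l,st,ce=cv2.connectedComponentsWithStats(mm)
for i in range(1,n):
    if st[i,4]>15: print('top plug',st[i],ce[i])
q=s['img'].astype(int);print('side plug cols',s['img'][236,327],s['img'][272,330])
mm=mask((gs<140)&(gs>90),(312,228,345,292))
n,l,st,ce=cv2.connectedComponentsWithStats(mm)
for i in range(1,n):
    if st[i,4]>10: print('side',st[i],ce[i])
# eye ring in top
m=mask(g>150,(314,163,331,183));M=cv2.moments(m);print('eye',M['m10']/M['m00'],M['m01']/M['m00'],cv2.boundingRect(m))
z=lambda i,u,v,w,h,k:cv2.resize(i[v:v+h,u:u+w],None,fx=k,fy=k,interpolation=0)
A=z(it,312,160,80,46,9);cv2.imwrite('pics/z1.png',A)
B=z(s['img'],305,225,45,70,8);cv2.imwrite('pics/z2.png',B)
```

```text
board ((533.0028686523438, 222.70059204101562), (248.6075897216797, 130.2892608642578), 83.20177459716797)
stud top [541.16266037 291.24179056  43.        ] side [543.40477633 295.10809806  43.        ] (array([541.4, 290.2,  45.9]), np.float64(1.9))
slot [519.53142049 150.46375573  30.        ] side [522.05751066 154.18748123  30.        ]
top plug [329 169  12   8  64] [334.28125 172.4375 ]
top plug [376 179  12   7  64] [381.484375 181.859375]
side plug cols [130 124 123] [128 122 122]
side [324 234   7  12  54] [327.16666667 238.88888889]
side [319 247   7  16  88] [321.80681818 255.90909091]
side [315 247  28  44 384] [330.42708333 273.99739583]
eye 324.0 172.53125 (317, 167, 14, 16)
```

View pics/z1.png

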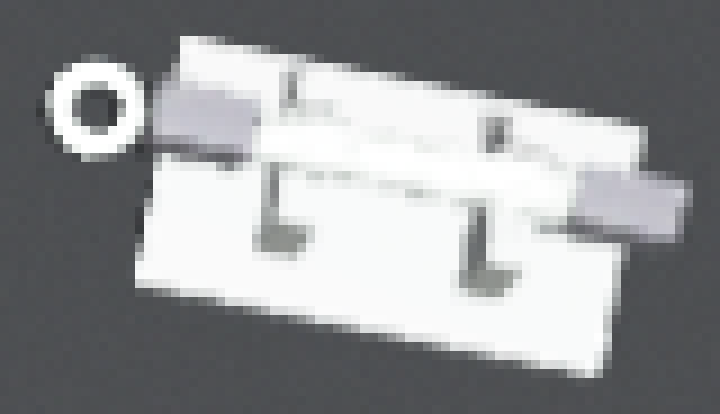

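View pics/z2.png

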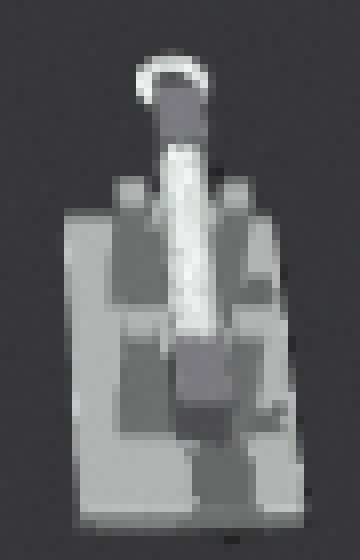

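The spring lies hook-down with the eye to the left. The eye-plug top is near (334.3,172.8) and the hook-plug top near (381.2,182.4) in the top view. In the side view they are near (327,238.5) and (329.9,271).

```bash
cat >> h.py <<'E'
def tri(t,s,a,b):
    o1,d1=ray(t,a);o2,d2=ray(s,b);d1/=np.linalg.norm(d1);d2/=np.linalg.norm(d2)
    k=np.linalg.lstsq(np.c_[d1,-d2],o2-o1,rcond=None)[0];p,q=o1+k[0]*d1,o2+k[1]*d2
    return ((p+q)/2).round(1),np.linalg.norm(p-q).round(1)
E
python3 - <<'E'
from h import *
t=snap('top');s=snap('side')
print(tri(t,s,(381.3,182.4),(329.9,271)),tri(t,s,(334.3,172.8),(327.2,238.5)))
for z in(35,45,55,65,75):
    h,e=onz(t,(381.3,182.4),z),onz(t,(334.3,172.8),z);d=e-h
    ec=onz(t,(322.4,171.7),z-13)
    print(z,h.round(1),e.round(1),np.linalg.norm(d).round(1),np.degrees(np.arctan2(d[1],d[0])).round(1),(np.linalg.norm(ec-e)).round(1), ec.round(1), proj(s,h).round(1),proj(s,e).round(1))
E
```

```text
(array([ 518.1, -223.8,   56.1]), np.float64(2.9)) (array([ 538. , -130.2,   56.9]), np.float64(2.8))
35 [ 521.1 -228.2   35. ] [ 541.7 -132.6   35. ] 97.8 77.8 27.2 [ 547.3 -109.3   22. ] [[330.5 279.4]] [[327.9 246.3]]
45 [ 519. -226.   45.] [ 539.4 -131.4   45. ] 96.8 77.8 27.0 [ 544.9 -108.4   32. ] [[329.5 275.6]] [[327.  242.9]]
55 [ 516.8 -223.8   55. ] [ 537.  -130.2   55. ] 95.7 77.8 26.7 [ 542.5 -107.5   42. ] [[328.6 271.6]] [[326.1 239.4]]
65 [ 514.7 -221.6   65. ] [ 534.6 -129.1   65. ] 94.6 77.8 26.5 [ 540.1 -106.7   52. ] [[327.6 267.7]] [[325.2 235.8]]
75 [ 512.6 -219.4   75. ] [ 532.3 -127.9   75. ] 93.6 77.8 26.3 [ 537.7 -105.8   62. ] [[326.6 263.6]] [[324.3 232.2]]
```

step_arm([
  [0.084,-0.2,0],
  [0.084,-0.2,0],
  [0.084,-0.2,0],
  [0.084,-0.2,0],
  [0.084,-0.2,0],
  [0.084,-0.2,0],
  [0.084,-0.2,0],
  [0.084,-0.2,0],
], spin=[-0.0235,-0.0235,-0.0235,-0.0235,-0.0235,-0.0235,-0.0235,-0.0235])

```text
time: 1.4
tool_pos: [314.8, 251.1, 231.5]
tcp_rot: [180.0, 0.0, 128.6]
ft_force: [1.0, -0.5, -0.4]
finger_gap: 85.6
grip_force: 0.0
```

step_arm([
  [0.084,-0.2,0],
  [0.084,-0.2,0],
  [0.084,-0.2,0],
  [0.084,-0.2,0],
  [0.084,-0.2,0],
  [0.084,-0.2,0],
  [0.084,-0.2,0],
  [0.084,-0.2,0],
], spin=[-0.0235,-0.0235,-0.0235,-0.0235,-0.0235,-0.0235,-0.0235,-0.0235], gripper=0.2)

```text
time: 2.4
tool_pos: [449.3, -69.1, 231.5]
tcp_rot: [180.0, 0.0, 94.7]
ft_force: [0.6, 0.5, 1.0]
finger_gap: 51.2
grip_force: 0.0
```

step_arm([
  [0.084,-0.2,0],
  [0.084,-0.2,0],
  [0.084,-0.2,-0.1],
  [0.084,-0.17,-0.1],
  [0,0,-0.2],
  [0,0,0],
  [0,0,0],
], spin=[-0.0235,-0.0235,-0.0235,-0.0235,0,0,0])

```text
time: 3.28
tool_pos: [516.4, -221.5, 152.6]
tcp_rot: [179.9, 0.0, 78.0]
ft_force: [-0.0, -0.3, 0.6]
finger_gap: 51.3
grip_force: 0.0
```

step_arm([
  [0.002,-0.011,-0.2],
  [0,0,-0.15],
  [0,0,-0.1],
  [0,0,-0.07],
  [0,0,-0.04],
  [0,0,0],
], spin=[0,0,0,0,0,0])

```text
time: 4.03
tool_pos: [516.6, -223.9, 39.4]
tcp_rot: [-180.0, -0.0, 77.9]
ft_force: [0.1, 1.0, 0.6]
finger_gap: 51.4
grip_force: 0.0
```

Run:
```python
from h import *
t=snap('top');s=snap('side')
z=lambda i,u,v,w,h,k:cv2.resize(i[v:v+h,u:u+w],None,fx=k,fy=k,interpolation=2)
A=z(t['img'],310,140,100,75,4);B=z(s['img'],290,205,75,75,4)
cv2.imwrite('pics/g1.png',np.hstack([A,B]));p=r.sense()['tool_pos'];print(p,proj(t,p),proj(s,p))
```

```text
[ 517.0537829  -224.13999103   40.15814948] [[379.90839594 183.83505784]] [[328.24215407 276.62491076]]
```

View pics/g1.png

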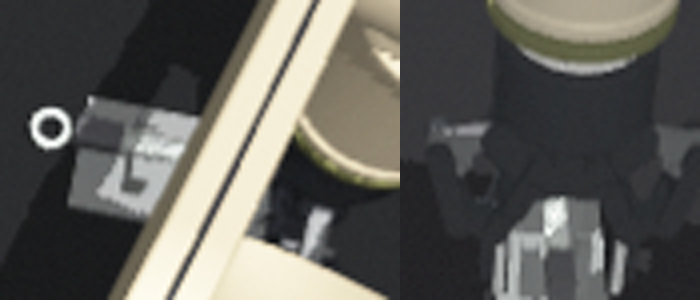

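The side view shows the fingers straddling the plug symmetrically. I'll close on it.

step_arm([
  [0,0,0],
  [0,0,0],
  [0,0,0],
  [0,0,0],
  [0,0,0],
  [0,0,0],
], spin=[0,0,0,0,0,0], gripper=-1, squeeze=60)

```text
time: 4.88
tool_pos: [516.8, -224.1, 40.0]
tcp_rot: [180.0, 0.0, 77.9]
ft_force: [-1.3, 0.1, 4.8]
finger_gap: 12.5
grip_force: 60.9
```

step_arm([
  [0,0,0.05],
  [0,0,0.1],
  [0,0,0.2],
  [0,0,0.2],
  [0,0,0],
  [0,0,0],
], spin=[0,0,0,0,0,0])

```text
time: 5.62
tool_pos: [516.5, -223.8, 149.8]
tcp_rot: [180.0, 0.0, 77.9]
ft_force: [0.0, 0.5, -2.2]
finger_gap: 12.6
grip_force: 60.0
```

Run:
```python
from h import *
t=snap('top');s=snap('side')
z=lambda i,u,v,w,h,k:cv2.resize(i[v:v+h,u:u+w],None,fx=k,fy=k,interpolation=2)
A=z(t['img'],290,140,100,75,4);B=z(s['img'],290,180,75,75,4)
cv2.imwrite('pics/g2.png',np.hstack([A,B]));p=r.sense()['tool_pos'];print(p,proj(t,p),proj(s,p))
```

```text
[ 515.6119837  -223.41634153  148.17076747] [[392.17304139 172.15352317]] [[331.09722557 238.3361549 ]]
```

View pics/g2.png

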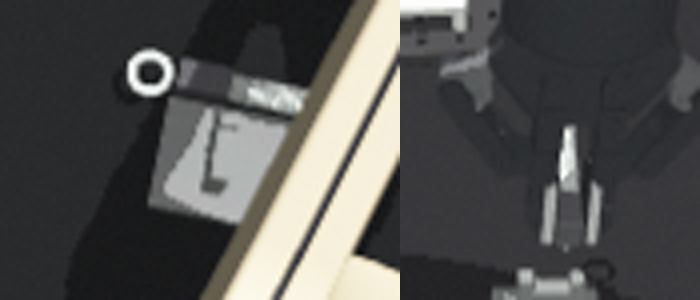

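Run:
```python
from h import *
t=snap('top');s=snap('side')
g=cv2.cvtColor(s['img'],cv2.COLOR_BGR2GRAY);np.set_printoptions(linewidth=200)
st=r.sense();p=st['tool_pos'];print(p,st['ft_force'],st['wrist_torque'],proj(s,p+[0,0,-12]),proj(s,p+[0,0,8]))
print(g[222:252,322:346])
gt=cv2.cvtColor(t['img'],cv2.COLOR_BGR2GRAY)
m=np.zeros_like(gt);m[148:168,318:333]=(gt[148:168,318:333]>140)*255
c=max(cv2.findContours(m,0,1)[0],key=cv2.contourArea);e=cv2.minEnclosingCircle(c);print('eye',e)
for z in(140,150,160):
    q=onz(t,e[0],z);print(q.round(1),(q[:2]-p[:2]).round(1),np.linalg.norm(q[:2]-p[:2]).round(1),np.degrees(np.arctan2(*(q-p)[[1,0]])).round(1), 'd', 2*e[1]*(t['T'][:3,:3]@q+t['T'][:3,3])[2]/t['fx'])
```

```text
[ 515.57582233 -223.38376642  147.89297415] [-0.73465541  0.39162387 -0.7011357 ] [-0.04183595  0.01573754 -0.00360059] [[330.6388871  242.97825656]] [[331.35142416 235.35733834]]
[[ 47  47  50  49  51  49  49 137 249 242 208 181  77  49  39  37  45  48  48  47  49  48  49  50]
 [ 45  48  48  49  48  48  50 141 223 217 176 154  86  45  36  40  46  49  47  47  46  48  49  46]
 [ 45  48  49  47  48  47  46 106 167 168 163 156  88  44  36  42  44  49  48  48  48  49  49  49]
 [ 49  47  49  48  48  48  60  72 157 169 164 157  98  41  34  45  60  48  48  50  46  50  50  56]
 [ 49  48  49  49  62  76 117  65 158 168 165 158 107  41  36  75 122  79  48  48  48  49  54  57]
 [ 48  49  47  47 113 133 162  61 130 151 147 143  98  40  35 103 165 135  63  49  50  51  57  56]
 [ 45  48  49  50 150 167 168  64  87 103 102 104  85  33  37 105 166 167  77  48  49  49  58  55]
 [ 47  49  49  49 150 166 156  66  75  76  76  74  78  33  36 119 167 166  67  49  47  51  58  57]
 [ 45  48  48  56 156 167 139  62  74  74  77  75  75  38  38 136 166 168  48  48  48  55  55  55]
 [ 50  48  50  65 161 167 139
[... 1599 characters left out ...]
2 116 114  67  45  59  58  56  57  56  36  36  56  56]
 [184  99  59  58  57  58  57  56  59  57 110 167 168  99  55  48  56  56  57  56  36  38  57  56]
 [184 116 111  89  87  93  93  94  93  94 120 182 184 107  63  37  47  48  47  48  36  48  57  56]
 [162 122 161 151 150 153 154 154 154 152 128 168 168 107  77  49  47  34  38  49  50  58  58  57]
 [125 111 178 184 182 184 184 185 184 184 146 132 133 111  83  54  55  36  38  49  48  49  58  57]]
eye ((326.5, 158.5), 5.700977325439453)
[ 543.7 -106.7  140. ] [ 28.1 116.7] 120.0 76.4 d -20.838622953019378
[ 541.  -105.7  150. ] [ 25.4 117.7] 120.4 77.8 d -20.580985697108318
[ 538.3 -104.7  160. ] [ 22.7 118.6] 120.8 79.1 d -20.32334844119726
```

step_arm([
  [0.002,0.14,0],
  [0.002,0.2,0],
  [0.002,0.22,0],
  [0.002,0.22,0],
  [0.002,0.22,0],
  [0.002,0.22,0],
  [0.002,0.22,0],
  [0.002,0.2,0],
], spin=[0.002,0.002,0.002,0.002,0.002,0.002,0.004,0.004])

```text
time: 6.82
tool_pos: [518.8, 105.7, 148.3]
tcp_rot: [-179.9, 0.0, 81.6]
ft_force: [-1.0, 0.4, -0.4]
finger_gap: 12.1
grip_force: 60.2
```

step_arm([
  [0,0.12,0],
  [0,0.08,-0.05],
  [0,0.02,-0.15],
  [0,0,-0.15],
  [0,0,-0.05],
  [0,0,0],
  [0,0,0],
  [0,0,0],
], spin=[0,0,0,0,0,0,0,0])

```text
time: 7.82
tool_pos: [520.7, 148.2, 70.7]
tcp_rot: [179.9, -0.0, 81.5]
ft_force: [-0.0, 0.5, -0.3]
finger_gap: 12.3
grip_force: 60.0
```

Run:
```python
from h import *
t=snap('top');s=snap('side')
z=lambda i,u,v,w,h,k:cv2.resize(i[v:v+h,u:u+w],None,fx=k,fy=k,interpolation=2)
A=z(t['img'],95,135,110,75,4);B=z(s['img'],255,110,75,75,4)
cv2.imwrite('pics/g3.png',np.hstack([A,B]))
for i in range(4):
  st=r.sense();p=st['tool_pos'];print(st['time'],p,st['tcp_rot'],st['ft_force']);r.snapshot('top')
print(proj(t,p),proj(s,p+[0,0,-12]),proj(s,[519.3,148.7,30]))
```

```text
7.925 [520.36444226 148.23365315  70.29693377] [ 1.79906295e+02 -3.12458694e-02  8.15319257e+01] [0.29392045 0.20098143 0.10081565]
7.975 [520.20003825 148.22028406  70.09789332] [ 1.79925812e+02 -2.28937835e-02  8.15340171e+01] [ 0.27045171  0.04591939 -1.5690689 ]
8.025 [520.02380902 148.20290161  69.88971438] [ 1.79945478e+02 -1.72883163e-02  8.15349871e+01] [-0.19569998 -1.101927   -0.83834277]
8.075 [519.87020904 148.17719124  69.68908037] [ 1.79965776e+02 -9.65196029e-03  8.15354042e+01] [-0.05897766  0.62042361 -0.32738689]
[[194.07256899 180.17711342]] [[291.78402266 168.016437  ]] [[291.42266179 176.49254622]]
```

View pics/g3.png

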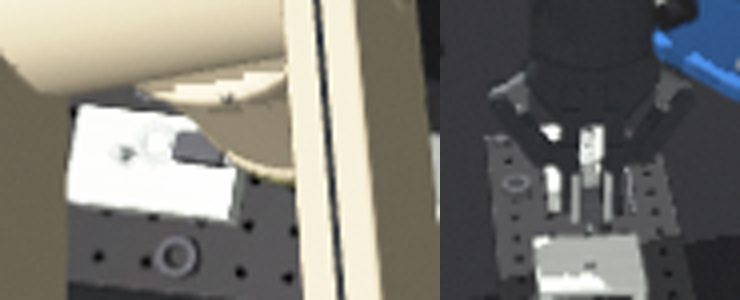

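Run:
```python
from h import *
s=snap('side');g=cv2.cvtColor(s['img'],cv2.COLOR_BGR2GRAY);np.set_printoptions(linewidth=200)
print(g[150:182,282:304])
p=r.sense()['tool_pos'];print(r.sense()['time'],p,proj(s,p),proj(s,p-[0,0,12.4]))
for x in(517,519,521):
  for y in(148,151): print(x,y,proj(s,[x,y,30]))
```

```text
[[ 50  48  48  48  46  51  49  79 222 239 203 184 130  55  48  49  47  49  49  49  48  51]
 [ 87  68  52  50  48  49  51  46 200 174 155 187 174  69  49  46  47  48  47  77  62  71]
 [202 179  93  52  47  48  49  46 155 163 167 184 166  71  55  48  48  48  49 147 111  91]
 [251 253 172  68  48  55  63  62 152 165 156 137 110  60  95  68  50  48  61  92 116  92]
 [252 254 208  85  47  81 118 106 132 162 168 155 113  78 159 120  60  48  77  85 133  94]
 [253 254 206  87  49 102 162 116 123 162 157 145 108  79 161 142  64  47  76  79 135  91]
 [253 253 199  82  47 103 161 117 117 150 159 143  89  74 161 137  63  47  76  80 132  80]
 [217 238 166  72  48 101 161 116  82  76  74  75  55  72 159 118  57  49  77  88 131  70]
 [174 186 130  65  47 102 161 118  72  73  75  74  57  73 160 116  55  47  73  87 133  89]
 [171 185 132  65  49 102 160 117  74  73  73  74  60  79 160 115  58  49  51  84 108  89]
 [171 185 140  70  51 103 160 117  73  73  74  75  69 102 163 117  59  50  53  85 109 109]
 [167 186 158  76  48 102 160 118  73  73  75  74  74 102 161 117  60  51  55  86  83 111]
 [136 16
[... 1447 characters left out ...]

 [177 177 179 178 224 188 177 176 223 229 228 186 177 179 177 178 177 177 176 178 177 177]
 [228 229 229 229 252 236 230 229 252 254 253 237 229 189 177 178 178 178 179 179 178 179]
 [253 253 253 253 253 253 253 253 253 253 253 254 253 236 186 178 177 178 177 178 175 177]
 [253 253 253 252 251 251 251 251 250 250 250 250 250 250 209 192 180 179 178 179 179 180]]
8.175 [519.70165866 148.18151082  69.45157153] [[291.76834411 164.31176964]] [[291.71844521 168.22261309]]
517 148 [[290.6340739  176.74253207]]
517 151 [[290.40002684 176.09876812]]
519 148 [[291.36768496 176.65588165]]
519 151 [[291.13234735 176.01242213]]
521 148 [[292.10093708 176.56930468]]
521 151 [[291.86431063 175.92614973]]
```

step_arm([
  [0.0045,0.0015,-0.05],
  [0,0,-0.04],
  [0,0,-0.025],
  [0,0,0],
  [0,0,0],
], spin=[0,0,0,0,0])

```text
time: 8.8
tool_pos: [520.7, 148.5, 46.4]
tcp_rot: [180.0, -0.0, 81.5]
ft_force: [-0.6, 0.4, -0.4]
finger_gap: 12.4
grip_force: 60.0
```

Run:
```python
from h import *
s=snap('side');g=cv2.cvtColor(s['img'],cv2.COLOR_BGR2GRAY);np.set_printoptions(linewidth=200)
print(g[164:182,282:304])
p=r.sense()['tool_pos'];print(r.sense()['time'],p,r.sense()['ft_force'],proj(s,p),proj(s,p-[0,0,12.4]))
```

```text
[[ 51  73  76  55  48  65 158 141  89  92  97  95  62  69 159 142  67  48  76  86  88  89]
 [ 88  88  77  56  49  63 158 141  77  72  75  73  59  71 160 143  68  49  75  87  89  89]
 [ 88  88  80  57  53  68 158 142  77  75  75  76  69  68 159 142  69  47  73  88  88  87]
 [ 85  84  89  56  45  74 158 141  77  73  75  74  75  72 158 142  68  49  66  77  88  94]
 [ 82  75 107  58  46  76 158 143  79  76  80  76  76  73 158 143  68  48  80  97 120 132]
 [143 123 151  95  53  74 159 142  82  82  85  82  82  75 159 143  69  59 146 174 176 175]
 [197 176 178 144  88  88 160 142  81  75  78  78  77  75 157 153 115 120 171 177 177 177]
 [176 177 176 179 145 131 164 142  84  76  78  77  79  76 159 172 178 178 180 178 178 179]
 [177 178 177 178 178 169 164 147  87  80  81  81  83  85 159 173 178 177 176 177 177 178]
 [175 175 176 176 175 175 164 162 114 112 118 110 121 131 162 174 178 177 175 176 175 175]
 [176 177 177 177 177 177 177 176 160 157 165 154 174 178 177 178 178 178 178 178 178 178]
 [178 178 178 178 178 178 178 177 178 149 148 150 174 178 179 178 179 178 180 178 179 179]
 [178 179 179 180 178 179 180 179 179 124 112 114 169 177 178 178 178 177 178 177 177 176]
 [176 177 178 178 178 178 177 178 178 163 159 159 175 176 178 177 177 177 177 176 177 175]
 [223 188 178 178 179 223 187 224 227 228 187 178 177 178 177 176 178 178 177 177 178 177]
 [252 237 229 229 229 252 237 252 253 253 206 225 188 179 179 179 179 179 179 180 179 180]
 [253 253 253 253 253 254 253 253 253 253 237 252 205 176 178 177 177 177 177 177 177 176]
 [253 253 253 251 251 251 251 251 250 250 250 250 219 204 182 178 177 177 178 178 178 178]]
8.85 [520.82373572 148.5035809   46.58679232] [-0.39250388  1.00955863 -0.25965777] [[292.06572803 171.36826102]] [[292.01396672 175.18936295]]
```

step_arm([
  [0,0,-0.01],
  [0,0,-0.005],
  [0,0,-0.005],
  [0,0,-0.005],
  [0,0,-0.005],
  [0,0,0],
], spin=[0,0,0,0,0,0])

```text
time: 9.6
tool_pos: [520.5, 148.4, 40.2]
tcp_rot: [-180.0, 0.0, 81.5]
ft_force: [0.1, -0.3, -0.7]
finger_gap: 12.4
grip_force: 60.0
```

step_arm([
  [0,0,-0.005],
  [0,0,-0.005],
  [0,0,0],
], spin=[0,0,0])

```text
time: 9.98
tool_pos: [520.4, 148.4, 38.2]
tcp_rot: [-180.0, 0.0, 81.5]
ft_force: [0.2, -0.6, -0.9]
finger_gap: 12.6
grip_force: 60.0
```

step_arm([
  [0,0,-0.005],
  [0,0,-0.005],
  [0,0,-0.005],
  [0,0,0],
], spin=[0,0,0,0])

```text
time: 10.48
tool_pos: [520.4, 148.4, 35.2]
tcp_rot: [-180.0, 0.0, 81.5]
ft_force: [0.3, 0.2, -0.8]
finger_gap: 12.8
grip_force: 60.0
```

step_arm([
  [0,0,-0.005],
  [0,0,-0.005],
  [0,0,0],
], spin=[0,0,0])

```text
time: 10.85
tool_pos: [520.4, 148.4, 33.1]
tcp_rot: [-180.0, 0.0, 81.5]
ft_force: [0.7, -0.1, -0.5]
finger_gap: 12.3
grip_force: 60.0
```

Run:
```python
from h import *
s=snap('side');g=cv2.cvtColor(s['img'],cv2.COLOR_BGR2GRAY);np.set_printoptions(linewidth=200)
print(g[164:186,282:304])
p=r.sense()['tool_pos'];print(r.sense()['time'],p,r.sense()['ft_force'],proj(s,p))
```

```text
[[ 53  67  58  49  52  49  50  55 148 168 162 153  69  52  58  50  47  48  57  72  87  88]
 [ 89  89  74  54  48  56  94  95 129 162 166 144  67  71 106  78  50  48  75  87  87  89]
 [ 88  87  81  54  48  74 155 139 125 159 159 150  73  71 156 123  62  48  75  87  87  89]
 [ 85  83  77  54  50  72 158 142 122 146 160 146  80  73 160 136  67  49  67  76  88  94]
 [ 82  75  83  56  48  75 158 140  92 103 109 107  75  74 159 117  60  48  96  99 118 132]
 [143 126 116  64  50  75 159 141  82  74  74  75  56  72 159 119  62  50 167 176 176 176]
 [198 178 151  74  47  76 159 141  82  73  75  76  60  72 159 122  68  54 168 178 176 178]
 [174 177 153  75  49  74 158 139  83  73  74  75  66  82 160 118  65  53 168 179 178 179]
 [176 177 157  80  50  77 157 141  85  78  79  80  73 102 160 118  61  50 167 177 177 178]
 [175 176 177 101  55  74 158 141  88  81  84  83  82 104 160 118  60  73 166 176 175 176]
 [175 176 176 135  87  87 159 140  84  76  77  77  78 104 160 126  98 135 173 179 179 178]
 [177 178 177 161 142 132 162 141  84  76  78  77  76 103 162 154 157 176 180 179 178 178]
 [178 17
[... 316 characters left out ...]
79 180 178 179 177 178 178 178 178 178]
 [253 253 253 253 253 253 253 253 253 236 228 188 180 177 179 177 176 177 177 176 176 176]
 [253 253 253 251 251 251 251 251 250 250 250 219 181 178 178 178 179 178 177 179 177 178]
 [245 245 245 238 236 236 236 236 226 224 223 224 190 182 184 184 183 184 182 184 185 180]
 [184 176 174 171 173 166 166 166 166 166 166 157 155 155 157 154 154 154 153 153 157 166]
 [184 143 125 116 125 106 102 100 101 101 100  73  48  55  73  57  54  54  55  53  65 151]
 [185 111  47  33  48  54  53  53  55  54  52  50  39  39  52  52  52  55  53  54  54 151]]
10.9 [520.50227039 148.44867535  33.24490012] [ 0.19507684 -0.54801983 -0.32953681] [[291.89638827 175.50332553]]
```

step_arm([
  [0,0,-0.0025],
  [0,0,-0.0025],
  [0,0,-0.0025],
  [0,0,0],
], spin=[0,0,0,0])

```text
time: 11.4
tool_pos: [520.5, 148.5, 31.7]
tcp_rot: [-180.0, 0.0, 81.5]
ft_force: [0.2, 0.0, 0.6]
finger_gap: 12.2
grip_force: 60.0
```

step_arm([
  [0,0,-0.0025],
  [0,0,-0.0025],
  [0,0,0],
], spin=[0,0,0])

```text
time: 11.78
tool_pos: [520.6, 148.5, 31.4]
tcp_rot: [180.0, 0.0, 81.5]
ft_force: [-2.0, -0.3, 5.7]
finger_gap: 12.3
grip_force: 60.9
```

step_arm([
  [0,0,0.003],
  [0,0,0],
  [0,0,0],
  [0,0,0],
  [0,0,0.03],
  [0,0,0.1],
  [0,0,0.1],
], spin=[0,0,0,0,0,0,0], gripper=-0.1)

```text
time: 12.65
tool_pos: [520.5, 148.5, 78.2]
tcp_rot: [-180.0, 0.0, 81.5]
ft_force: [0.2, -0.6, -0.6]
finger_gap: 38.9
grip_force: 0.0
```

Run:
```python
from h import *
t=snap('top');s=snap('side')
z=lambda i,u,v,w,h,k:cv2.resize(i[v:v+h,u:u+w],None,fx=k,fy=k,interpolation=2)
A=z(t['img'],95,135,110,75,4);B=z(s['img'],255,110,80,75,4)
cv2.imwrite('pics/g4.png',np.hstack([A,B]))
st=r.sense();print(st['tool_pos'],st['ft_force'],st['finger_gap'])
dr=np.array([np.cos(np.radians(81.5)),np.sin(np.radians(81.5)),0]);h=np.array([520.5,148.5,38])
print('pred eye plug top',proj(t,h+96*dr+[0,0,8]),'eye',proj(t,h+120*dr-[0,0,5]), 'side',proj(s,h+96*dr+[0,0,8]))
```

```text
[522.69072249 148.85557403  80.41111297] [ 0.13789985 -0.35965773  0.48302606] 38.66928174615692
pred eye plug top [[149.37045781 175.70491197]] eye [[139.67806531 175.48088512]] side [[289.75967859 151.90929841]]
```

View pics/g4.png

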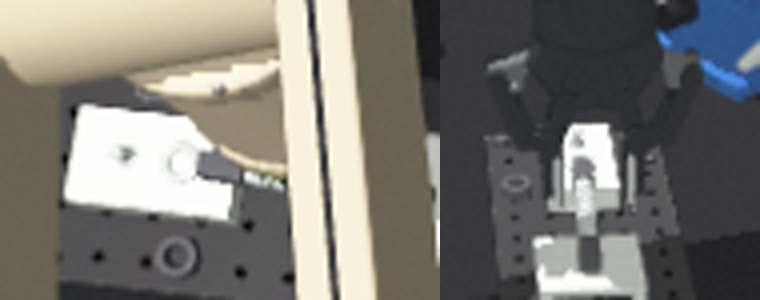

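The eye plug rests on the stud block as predicted, with the eye at (140,175) and the stud at about (125.5,173.5). I'll regrip on the eye plug.

step_arm([
  [0.018,0.12,0],
  [0.026,0.175,0],
  [0.02,0.13,0],
  [0.007,0.05,-0.03],
  [0,0,-0.1],
  [0,0,-0.07],
  [0,0,-0.015],
  [0,0,0],
], spin=[0,0,0,0,0,0,0,0])

```text
time: 13.75
tool_pos: [534.5, 242.8, 33.9]
tcp_rot: [-180.0, 0.0, 81.5]
ft_force: [0.4, 0.6, 0.3]
finger_gap: 38.7
grip_force: 0.0
```

step_arm([
  [0,0,0],
  [0,0,0],
  [0,0,0],
  [0,0,0],
  [0,0,0],
], spin=[0,0,0,0,0], gripper=-1, squeeze=35)

```text
time: 14.38
tool_pos: [535.5, 243.6, 35.3]
tcp_rot: [179.9, -0.0, 81.5]
ft_force: [-0.6, -0.3, 5.8]
finger_gap: 12.7
grip_force: 36.1
```

step_arm([
  [0.0022,0.0148,0.003],
  [0.0022,0.0148,0],
  [0.0022,0.0148,0],
  [0.0015,0.01,0],
  [0,0,0],
  [0,0,0],
], spin=[0,0,0,0,0,0])

```text
time: 15.12
tool_pos: [536.6, 253.4, 35.3]
tcp_rot: [180.0, 0.1, 81.5]
ft_force: [-1.3, -7.4, 7.6]
finger_gap: 12.7
grip_force: 36.3
```

step_arm([
  [0,0,0.01],
  [0,0,0.01],
  [0,0,0],
  [0,0,0],
], spin=[0,0,0,0])

```text
time: 15.62
tool_pos: [535.8, 254.2, 38.4]
tcp_rot: [-179.9, 0.0, 81.5]
ft_force: [-1.3, -3.3, -2.8]
finger_gap: 12.7
grip_force: 35.1
```

step_arm([
  [0.0012,0.0075,0.01],
  [0.0012,0.0075,0.01],
  [0.0012,0.0075,0.01],
  [0.0012,0.0075,0.01],
  [0.0012,0.0075,0.01],
  [0,0,0],
  [0,0,0],
], spin=[0,0,0,0,0,0,0])

```text
time: 16.5
tool_pos: [537.4, 261.5, 48.9]
tcp_rot: [-180.0, 0.0, 81.5]
ft_force: [-1.4, -5.3, -4.0]
finger_gap: 13.0
grip_force: 34.4
```

Run:
```python
from h import *
t=snap('top');s=snap('side')
z=lambda i,u,v,w,h,k:cv2.resize(i[v:v+h,u:u+w],None,fx=k,fy=k,interpolation=2)
A=z(t['img'],95,135,110,75,4);B=z(s['img'],255,110,80,75,4)
cv2.imwrite('pics/g5.png',np.hstack([A,B]))
st=r.sense();print(st['tool_pos'],st['ft_force'],st['wrist_torque'],st['finger_gap'])
```

```text
[537.34227422 261.50352377  48.88750763] [-1.57517465 -6.22614561 -4.70017413] [-0.69066608  0.30437827 -0.05789199] 13.012057912320184
```

View pics/g5.png

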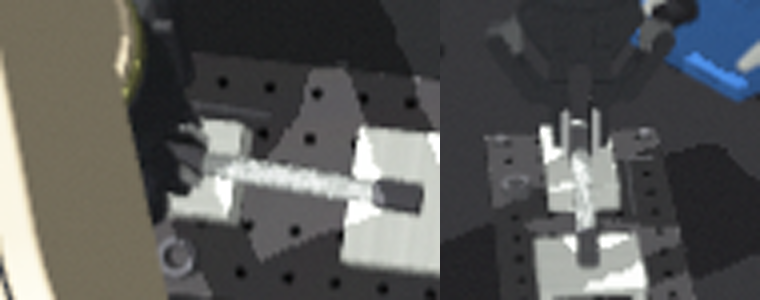

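The hook is seated and the spring is stretching: about 6 N, or roughly 12 mm. I'll lift slightly and carry on to the stud.

step_arm([
  [0,0,0.01],
  [0.001,0.0075,0.005],
  [0.001,0.0075,0],
  [0.001,0.0075,0],
  [0.001,0.0075,0],
  [0,0,0],
], spin=[0,0,0,0,0,0])

```text
time: 17.35
tool_pos: [538.0, 267.2, 51.7]
tcp_rot: [-180.0, 0.1, 81.5]
ft_force: [-2.4, -8.1, -3.9]
finger_gap: 12.8
grip_force: 34.2
```

step_arm([
  [0.001,0.0075,0],
  [0.001,0.0075,0],
  [0.001,0.0075,0],
  [0.001,0.0065,0],
  [0,0,0],
  [0,0,0],
], spin=[0,0,0,0,0,0])

```text
time: 18.1
tool_pos: [538.8, 272.4, 51.6]
tcp_rot: [-180.0, 0.1, 81.5]
ft_force: [-2.1, -8.5, -4.0]
finger_gap: 13.4
grip_force: 34.3
```

Run:
```python
from h import *
t=snap('top');s=snap('side');np.set_printoptions(linewidth=220)
gs=cv2.cvtColor(s['img'],cv2.COLOR_BGR2GRAY);gt=cv2.cvtColor(t['img'],cv2.COLOR_BGR2GRAY)
st=r.sense();p=st['tool_pos'];print(st['time'],p,st['ft_force'],st['wrist_torque'])
print('stud side',proj(s,[542.5,297.3,44]),proj(s,[542.5,297.3,30]),'tcp',proj(s,p),proj(t,p))
print(gs[126:156,278:300]);print('top',proj(t,[542.5,297.3,44]));print(gt[162:184,114:146])
```

```text
18.2 [538.79000031 272.39796678  51.62011002] [-0.83205826 -8.67369316 -4.38202639] [-1.43984385  0.28830025 -0.01646609]
stud side [[288.54144928 142.34783422]] [[288.51316618 146.45790988]] tcp [[289.07672677 144.69134748]] [[134.1911956  173.13183608]]
[[ 47  44  55  56  48  50  49  47  47  53  57  57  56  57  45  49  49  50  49  48  49  47]
 [ 44  45  46  49  43  42  42  45  43  53  58  57  56  55  46  41  39  41  41  44  46  45]
 [ 47  46  45  46  44  48  50  50  49  56  57  56  57  55  49  47  48  46  46  43  46  49]
 [ 48  47  48  47  47  48  47  49  47  56  56  57  57  57  44  49  47  50  49  48  47  46]
 [ 46  48  45  48  48  48  48  47  49  56  57  57  56  54  44  48  48  49  48  48  50  46]
 [ 48  48  46  49  47  48  49  49  46  56  56  57  55  56  41  47  48  47  48  48  50  47]
 [ 47  51  49  49  48  47  49  46  44  53  56  57  54  54  40  49  49  46  48  48  47  53]
 [ 53  56  56  49  49  49  47  48  48  49  56  57  58  51  42  46  49  48  50  50  56  56]
 [ 55  56  55  55  48  48  47  47  96  58  57  56  57  51  69 100  78  52  49  55  56  55]
 [ 56  57  55  57  50  49
[... 4103 characters left out ...]
119 116 114 108 119 162 185 176 186 192 230]
 [111 111 110 112 111 111 111 109  84  41  38  41  40  38  29  31  30  28  27  31  55  88 107 117 123 163 198 207 201 201 218 254]
 [113 112 111 112 113 111 111 110  97  40  41  39  39  35  28  26  28  29  30  30  36  42  79 137 142 184 209 209 210 209 228 255]
 [112 111 113 112 112 110 112 113 100  61  42  41  40  31  29  28  31  31  27  31  32  33  96 191 192 205 210 211 210 210 228 255]
 [111 111 111 111 111 113 113 109 103  66  39  40  37  28  31  30  65 130  90  60  56  60 153 208 208 208 210 208 209 210 218 248]
 [112 114 113 112 112 113 111 111 105  76  40  38  34  34  32  31  77 167 181 174 175 175 195 208 208 207 208 208 207 208 222 253]]
```

step_arm([
  [0.0007,0.005,0],
  [0,0,-0.01],
  [0,0,-0.01],
  [0,0,-0.0075],
  [0,0,0],
], spin=[0,0,0,0,0])

```text
time: 18.82
tool_pos: [539.4, 273.4, 46.7]
tcp_rot: [-180.0, 0.1, 81.5]
ft_force: [-2.5, -9.5, -0.9]
finger_gap: 13.0
grip_force: 34.8
```

step_arm([
  [0,0,-0.005],
  [0,0,-0.005],
  [0,0,0],
], spin=[0,0,0])

```text
time: 19.2
tool_pos: [539.4, 273.5, 44.8]
tcp_rot: [180.0, 0.1, 81.5]
ft_force: [-2.1, -9.6, -0.0]
finger_gap: 12.6
grip_force: 35.0
```

step_arm([
  [0,0,-0.005],
  [0,0,-0.005],
  [0,0,0],
], spin=[0,0,0])

```text
time: 19.58
tool_pos: [539.4, 273.6, 42.8]
tcp_rot: [180.0, 0.1, 81.5]
ft_force: [-2.8, -8.3, -0.3]
finger_gap: 13.1
grip_force: 35.1
```

step_arm([
  [0,0,-0.005],
  [0,0,-0.005],
  [0,0,0],
], spin=[0,0,0])

```text
time: 19.95
tool_pos: [539.5, 273.6, 41.0]
tcp_rot: [180.0, 0.1, 81.5]
ft_force: [-2.5, -8.7, 0.8]
finger_gap: 12.3
grip_force: 35.2
```

step_arm([
  [0,0,-0.005],
  [0,0,-0.005],
  [0,0,0],
], spin=[0,0,0])

```text
time: 20.32
tool_pos: [539.5, 273.7, 39.0]
tcp_rot: [180.0, 0.1, 81.5]
ft_force: [-2.1, -8.6, 0.7]
finger_gap: 12.7
grip_force: 35.2
```

step_arm([
  [0,0,-0.005],
  [0,0,-0.005],
  [0,0,0],
], spin=[0,0,0])

```text
time: 20.7
tool_pos: [539.4, 273.8, 37.0]
tcp_rot: [-180.0, 0.1, 81.5]
ft_force: [-3.4, -9.0, 0.5]
finger_gap: 12.8
grip_force: 35.3
```

step_arm([
  [-0.0011,-0.0074,-0.003],
  [-0.0011,-0.0074,0],
  [-0.0007,-0.005,0],
  [0,0,0],
  [0,0,0],
], spin=[0,0,0,0,0])

```text
time: 21.32
tool_pos: [539.2, 271.5, 36.5]
tcp_rot: [179.9, -0.1, 81.6]
ft_force: [-1.2, 2.5, 1.1]
finger_gap: 13.0
grip_force: 35.3
```

The pull dropped to about zero, so the stud now holds the eye. Releasing and backing off.

step_arm([
  [0.0002,0.0025,-0.003],
  [0,0,0],
  [0,0,0],
], spin=[0,0,0])

```text
time: 21.7
tool_pos: [539.3, 271.6, 36.2]
tcp_rot: [179.9, -0.0, 81.5]
ft_force: [-2.0, 1.5, 5.5]
finger_gap: 13.2
grip_force: 35.9
```

step_arm([
  [0,0,0],
  [0,0,0],
  [0,0,0],
  [0,0,0.03],
  [0,0,0.1],
  [0,0,0.2],
  [0,0,0.2],
  [0,0,0.2],
], spin=[0,0,0,0,0,0,0,0], gripper=-0.1)

```text
time: 22.7
tool_pos: [539.1, 271.3, 184.6]
tcp_rot: [179.9, -0.1, 81.5]
ft_force: [1.1, 0.7, -0.6]
finger_gap: 38.7
grip_force: 0.0
```

step_arm([
  [-0.2,-0.2,0.1],
  [-0.2,-0.2,0],
  [-0.2,-0.2,0],
  [0,-0.2,0],
  [0,-0.2,0],
  [0,-0.2,0],
  [0,-0.2,0],
  [0,0,0],
], spin=[0,0,0,0,0,0,0,0])

```text
time: 23.7
tool_pos: [419.1, -11.0, 203.0]
tcp_rot: [179.9, 0.0, 81.3]
ft_force: [0.0, 0.9, 0.1]
finger_gap: 38.3
grip_force: 0.0
```

Run:
```python
from h import *
t=snap('top');s=snap('side');np.set_printoptions(linewidth=250)
g=cv2.cvtColor(t['img'],cv2.COLOR_BGR2GRAY);gs=cv2.cvtColor(s['img'],cv2.COLOR_BGR2GRAY)
print(r.sense()['tool_pos'])
print(g[166:190,118:150]);print(gs[134:158,280:300])
b=t['img'].astype(int);mm=((g>150)&(g<225)&(b[...,0]-b[...,1]>=5)).astype(np.uint8);mm[:160]=0;mm[200:]=0;mm[:,:105]=0;mm[:,225:]=0
n,l,st,ce=cv2.connectedComponentsWithStats(mm)
for i in range(1,n):
    if st[i,4]>12: print(st[i],ce[i].round(1),onz(t,ce[i],46).round(1))
d=np.array([.145,.989,0]);h=np.array([521.3,154.5,38]);print(proj(t,h+[0,0,8]),proj(t,h+116*d+[0,0,8]),proj(t,h+140*d-[0,0,5]))
```

```text
[419.06993338  -8.92120688 202.53451451]
[[249 249 248 248 248 248 248 248 248 248 248 248 249 249 249 249 249 249 249 249 249 249 249 249 249 249 249 249 249 250 251 250]
 [249 249 249 249 250 250 249 249 249 249 249 249 249 249 249 249 249 249 249 248 249 249 249 249 249 249 249 249 249 249 249 249]
 [248 248 248 248 248 249 249 249 249 249 249 250 250 250 250 250 250 250 250 249 249 249 249 249 249 249 249 249 249 249 249 250]
 [249 249 249 248 248 248 244 231 240 238 238 233 239 249 249 249 249 250 250 250 250 250 250 250 250 250 250 250 250 250 250 250]
 [249 249 249 249 249 247 234 237 241 238 236 233 220 202 225 237 234 215 229 249 249 249 249 250 250 250 250 250 250 251 251 251]
 [249 249 248 249 247 236 216 179 180 184 209 231 228 153 144 165 159 133 156 194 192 196 205 205 227 249 249 249 250 250 250 250]
 [249 249 249 248 241 236 228 164 127 139 189 243 232 186 110 110 109 111 116 109 107 112 123 117 143 203 222 228 250 250 250 250]
 [249 249 249 246 230 230 225 178 130 131 164 216 227 176 107 109 108 108 107 107 107 108 109 106 101  82 138 152 207 211 226 250]
 [250 250 2
[... 3468 characters left out ...]
251 253 252 252 253 222 105]
 [ 97 212 251 253 253 253 253 196 215 230 228 215 178 251 253 253 253 253 255 140]
 [ 96 194 251 253 253 253 253 225 206 221 210 207 179 251 253 253 253 253 254 136]
 [ 82 155 251 253 253 253 253 232 210 232 215 203 177 251 253 253 253 253 253 134]
 [ 62 131 252 253 253 253 253 253 241 230 233 207 174 251 253 253 253 253 253 173]
 [ 77 131 252 253 253 253 253 253 239 234 215 220 196 252 253 253 254 254 254 215]
 [ 87 119 253 253 252 250 250 251 234 229 234 209 191 248 250 250 254 254 253 240]
 [ 87 113 216 237 236 220 211 212 193 230 237 234 192 182 181 181 185 184 186 156]]
[[193.23153559 182.02054507]] [[136.65376275 174.09104085]] [[127.13506208 173.92066417]]
```

```bash
python3 -c "
from h import *
print(r.hand_in())"
```

```text
the job is handed in; nothing more can be done
None
```

The spring is fitted: its hook is in the anchor slot and its eye is over the stud, and it stayed stretched when I let go. I handed the job in at about 24 s, but no verdict came back; that the eye is below the head I judged from forces and camera readings.

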